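# Tap the green setting die into the bench socket

## Task

Take the setting die with the green head out of the wooden rack, set its tapered shank down into the socket of the black bench block and let go of it while it still stands a little proud. Then tap or push it down from above with the closed gripper until its steel collar sits flush on the socket plate, so that the taper holds it by friction. Leave the blue and the orange die in the rack.

Things in the scene. Friction and masses are not known exactly. Their poses are not given: they have to be found in the camera images.
- die_green: Upright die, 0.19 kg: green plastic head 26 mm across, 34 mm tall, flat top; below it a steel collar 40 mm across, 6 mm thick; below that a steel taper shank 45 mm long, 28 mm wide at the collar, 12 mm at the tip. Origin: centre of the collar's underside, z up (head spans 6 to 40 mm above). Starts hung by its collar in a hole of the wooden rack; which hole varies. Grasp the head from above.
- die_blue: Bystander: same die with a blue head, stays in the rack. Origin as die_green. The rack is a fixed dark wooden block, 80 mm wide, 215 mm long, 60 mm tall, with three loose 32 mm holes, 52 mm deep, in a row 68 mm apart along its length, one die in each. Fingers placed across the row have free room.
- die_orange: Bystander: same die with an orange head, stays in the rack. Origin as die_green.
- socket (a point): Centre of the 30 mm round mouth in the bright 74 mm plate on a fixed black block (90 mm square, on a 160 mm board); z up, 72 mm above the bench. Spring jaws below lead in a tip up to 7 mm off-centre. Under its own weight the die stops upright with its collar 10 mm above the plate; over 4 N drives it deeper, 8 to 18 N drives it home (collar on plate, top 40 mm above it), where friction holds it.
Mind the look-alikes: they are no part of the job. What is shaped like the die_green but purple is not meant. Leave any turquoise look-alike of the part that bears socket alone.

How it is judged:
By the outcome, as a careful person would: the job done as asked, in the order asked, and still so for the second after the job is handed in, with the robot touching nothing.
It also fails if it takes over 45 s, if anything falls off the work surface, if the arm or the gripper's body presses on something with over 40 N, if the wrist force passes 120 N, or if a joint passes its speed limit or range.

## Robot

A 7-joint arm with a two-finger parallel gripper is mounted at the origin on the work surface. World frame = base frame: x ahead of the robot, y to its left, z up, the work surface at z = 0. Lengths are in m, angles in rad, forces in N, time in s.
With the tool pointing down it reaches from about 0.4 to 0.85 m from the base axis. Payload 6.9 kg.
Tool frame: the origin (TCP) lies at the centre of the arm's flange, where the gripper is bolted on; the fingertips stand 173 mm ahead of it and the grasp point (between the pads) lies manip.grip_depth ahead of it (manip.grip_depth is the distance from the TCP to the grasp point, in m); z points along the fingers, x is the direction in which the jaws open and shut, and the axes are right-handed (so a half turn about z gives the same grasp; the last joint's range is limited). The gripper opens to 85 mm and grips with 20 to 120 N. Pads are 22 mm wide; open, the fingers measure 114 mm over their backs; the gripper's body (76 mm by 85 mm) begins 54 mm behind the grasp point. The pads swing forward as they close: fully open they stand 13 mm farther back than shut.
Start: joints at [-1.004, 0.507, -0.238, 1.5, 0.126, 1.149, -0.155], TCP at [0.278, 0.56, 0.405] pointing down, gripper open.
Joint ranges: [-3.08, 3.08], [-0.24, 2.05], [-1.43, 1.35], [0, 2.5], [-1.52, 4.66], [0.17, 1.96], [-2.89, 2.89]. Speed limits (rad/s): [2.39, 2.39, 3.14, 3.14, 3.14, 3.14, 3.14].

## Interface

Orientations are given as [roll, pitch, yaw] about the fixed x, y, z axes, in that order (R = Rz(yaw) Ry(pitch) Rx(roll)).
In Python, from rig import status, cams, ticket, manip gives the robot as it stands.
- The arm moves only by the tool send_rows, never from a script. Its argument "increments" is a list of rows, each an object with "dr": the turn, a rotation vector about the tool's x, y, z in rad, a list of three; "offset": the shift along the tool's x, y, z in m, a list of three; "fingers": the gripper command: -1 is fully open, 1 is shut, values between are in proportion. In form: [{"dr": [ax, ay, az], "offset": [x, y, z], "fingers": fingers}, ...]. A call has 1 to 8 rows; each row is the pose to reach, as a shift and turn from the pose measured when the call began, along the tool's axes at that moment; what a row does not reach only later rows make up. A row lasts 1/8 s, in which the tool goes at most 62.5 mm and 10.7 degrees, less where a joint would pass 70% of its speed; a pose out of reach is approached as far as the arm can. A call with a gripper value outside its range is refused whole. The fingers move at their own pace and stop on an object; the grip force is fixed at half the most. Time passes only in rows, so rows that repeat a pose let the fingers close. It gives the time, the measured TCP pose, the force and the opening at its end, in the units of the state.
- status.sense(): the state, without advancing time (a new reading comes with each control period).
- cams.grab_frame(name): name is "side" or "top"; returns the picture (384x512x3 uint8, blue, green, red); there is no depth.
- cams.camera_params(name): a dict with "fov_y" (degrees; the focal length in pixels is half the picture's height over the tangent of half this angle, whatever the lens; pixels are square), "cx", "cy" (the principal point, pixels), "camera_from_world" (4x4, takes a point from world to camera coordinates). Camera axes: x right, y down, z forward; pixel columns grow to the right and rows downward; lengths in m; the calibration is good to about 2 mm. A picture is of the moment at which its call begins. camera_params takes no time and is no camera call.
- ticket.finish_job(): hands the job in, once; it reports no verdict.
Trained networks look in the newest picture that a camera, given by its name, has taken for a name from the list of things; names that differ only in an ending like _2 or _b are one class to them, and where a whole thing is asked for, a point or a joint stands for the part that bears it (a point fixed in the world has none). Each returns a list of dicts, best first, with "confidence" (0 to 1); they miss things now and then, are a little off and sometimes report something else, mostly with a low value. They report only what shows in the picture. A call takes as long as a camera call. They do not tell look-alikes from the thing itself.
- cams.boxes_of(target, camera): "xyz" ([x, y, z] in m, in world coordinates, good to about 4 mm: the middle of the surface that is visible of it).
- cams.cut_out(target, camera): "region" (384x512 bool, what is visible of it).
The state is a dict: "time": time; "joints": joint angles; "qd": joint speeds; "joint_torque": joint torques, N m; "tool_pos": TCP position; "orientation": TCP orientation; "ft_force": force on the tool from outside, world axes, zero at the start; "torque": the same for the moment, N m; "gripper_width": opening from 0.0 (shut) to 1.0 (fully open).
Only numpy, scipy, OpenCV 4.12 (cv2) and the standard library are available. Lean on these libraries where they do the work, as an engineer would, in place of code of your own. Each camera call takes 0.05 s, during which the arm holds its last target. There are 200 camera calls.

## Working session

There is one attempt and no reset: what is moved stays moved. The work goes in short steps, Python scripts to look and compute and a tool call to move; the robot and the scene stay as the last step left them, time stands still between calls to the robot, and variables do not carry over. Pictures are saved under pics/ and viewed, about 8 in all and at most 12, crops included, and the job is handed in when it is done.

Besides the shell and the picture viewer there is one more tool, called after ">>>" by a JSON object that holds its "name" and its "arguments". send_rows: Moves the arm, as the interface text tells. Its arguments: {"type":"object","properties":{"increments":{"type":"array","items":{"type":"object","properties":{"dr":{"type":"array","items":{"type":"number"}},"offset":{"type":"array","items":{"type":"number"}},"fingers":{"type":"number"}}}}},"required":["increments"]}

```bash
mkdir -p pics; python3 - <<'E'
from rig import status, cams, ticket, manip
import cv2, numpy as np
s=status.sense(); print({k:np.round(v,3).tolist() for k,v in s.items()}, manip.grip_depth)
for c in ("side","top"):
    im=cams.grab_frame(c); cv2.imwrite(f"pics/a_{c}.png",im)
    p=cams.camera_params(c); print(c,p["fov_y"],p["cx"],p["cy"],np.round(p["camera_from_world"],4).tolist())
    for t in ("die_green","die_blue","die_orange","socket"):
        try: print(t,[(np.round(d["xyz"],4).tolist(),round(d["confidence"],2)) for d in cams.boxes_of(t,c)])
        except Exception as e: print(t,e)
E
```

```text
{'time': 0.0, 'joints': [-1.004, 0.508, -0.238, 1.501, 0.126, 1.149, -0.155], 'qd': [0.001, -0.0, 0.0, -0.0, -0.001, -0.0, 0.0], 'joint_torque': [0.0, -62.059, -2.186, -24.966, 0.013, 0.012, 0.0], 'tool_pos': [0.278, 0.559, 0.404], 'orientation': [3.142, 0.002, 1.109], 'ft_force': [0.327, 0.243, 0.945], 'torque': [0.008, -0.01, 0.001], 'gripper_width': 1.002} 0.1547
side 42.1662072035426 262.3812964719582 192.4531134027928 [[0.7979, -0.6027, 0.0107, -0.4073], [-0.3407, -0.4655, -0.8169, 0.2531], [0.4973, 0.6481, -0.5767, 1.0284], [0.0, 0.0, 0.0, 1.0]]
die_green [([0.5923, -0.2108, 0.0783], 0.85), ([0.7157, -0.2244, 0.0542], 0.54)]
die_blue [([0.6071, -0.2787, 0.0777], 0.56)]
die_orange [([0.575, -0.1479, 0.0771], 0.54)]
socket [([0.2622, 0.1731, 0.0219], 0.89), ([0.5045, 0.1441, 0.0232], 0.7)]
top 52.08542044249375 257.73535574993457 188.33720466559714 [[0.0212, -0.9997, -0.0144, 0.0174], [-0.9859, -0.0185, -0.1663, 0.4978], [0.166, 0.0178, -0.986, 1.0002], [0.0, 0.0, 0.0, 1.0]]
die_green [([0.712, -0.2099, 0.0628], 0.71), ([0.5929, -0.1997, 0.0805], 0.48)]
die_blue [([0.6106, -0.2643, 0.0858], 0.58)]
die_orange [([0.5777, -0.1364, 0.0807], 0.5)]
socket [([0.2842, 0.2087, 0.0199], 0.97), ([0.5197, 0.1813, 0.0169], 0.95)]
```

View pics/a_top.png

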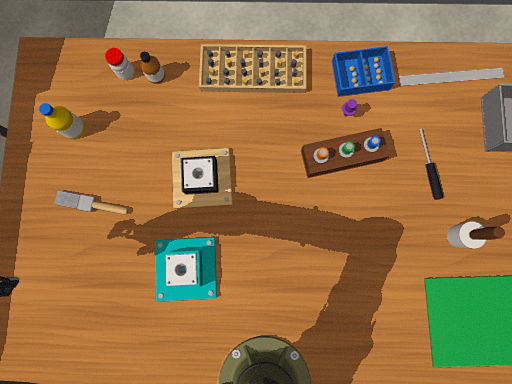

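View pics/a_side.png

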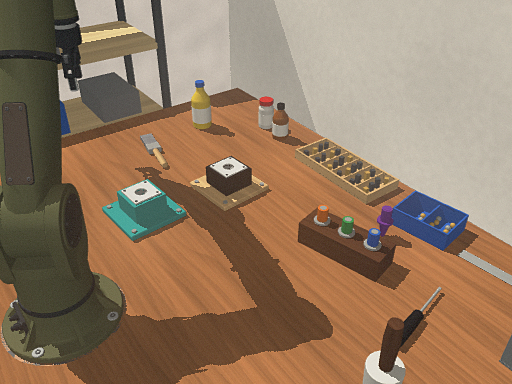

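Top view: green head at (347,149), between orange (321,155) and blue (373,143). The black block's mouth is at (198,173), and the turquoise look-alike is at (181,269). In the side view, green is at (347,226) and the black block's mouth at (229,167). Next I'll refine these by colour and model fit.

```bash
cat > h.py <<'E'
import cv2, numpy as np
from rig import status, cams, manip
from scipy.optimize import least_squares
def K(c):
    p=cams.camera_params(c); return p,192/np.tan(np.radians(p["fov_y"]/2))
def proj(c,P):
    p,f=K(c); q=(p["camera_from_world"]@np.c_[P,np.ones(len(P))].T)[:3]
    return np.c_[f*q[0]/q[2]+p["cx"],f*q[1]/q[2]+p["cy"]]
def plane(c,uv,z):
    p,f=K(c); T=p["camera_from_world"]; R=T[:3,:3]; o=-R.T@T[:3,3]
    d=R.T@np.array([(uv[0]-p["cx"])/f,(uv[1]-p["cy"])/f,1]); return o+d*(z-o[2])/d[2]
def blob(m,uv,r):
    "centroid of the component nearest uv (within r px)"
    n,l,s,c=cv2.connectedComponentsWithStats(m.astype(np.uint8)); 
    i=min((i for i in range(1,n) if s[i,4]>=8),key=lambda i:np.hypot(*(c[i]-uv))); return c[i],s[i],l==i
a=np.linspace(0,2*np.pi,60)
def head(x,y,z0,z1,r=.013):
    return np.vstack([np.c_[x+r*np.cos(a),y+r*np.sin(a),0*a+z] for z in (z0,z1)])
def hullc(c,P):
    m=cv2.moments(cv2.convexHull(proj(c,P).astype(np.float32))); return np.array([m["m10"],m["m01"]])/m["m00"]
def fithead(c,uv,z0,z1):
    g=plane(c,uv,(z0+z1)/2)[:2]
    return least_squares(lambda q:hullc(c,head(*q,z0,z1))-uv,g,diff_step=1e-3).x
E
python3 - <<'E'
from h import *
H={"green":(45,80),"blue":(100,125),"orange":(5,18)}
px={"top":dict(green=(347,149),blue=(373,143),orange=(321,155),s=(198,173)),"side":dict(green=(347,226),blue=(373,238),orange=(322,214),s=(229,167))}
for c in ("top","side"):
    im=cv2.imread(f"pics/a_{c}.png"); h=cv2.cvtColor(im,cv2.COLOR_BGR2HSV)
    for k,(lo,hi) in H.items():
        m=cv2.inRange(h,(lo,110,50),(hi,255,255))
        if k=="orange": m=cv2.inRange(h,(lo,190,140),(hi,255,255))
        w=np.zeros_like(m); u,v=px[c][k]; w[v-14:v+14,u-11:u+11]=1
        ct,st,_=blob(m*w>0,px[c][k],10); print(c,k,ct.round(1),st.tolist(),fithead(c,ct,.066,.1).round(4))
    m=cv2.inRange(h,(0,0,150),(180,60,255)); w=np.zeros_like(m);u,v=px[c]["s"]; w[v-22:v+22,u-26:u+26]=1
    _,st,l=blob(m*w>0,(u,v),30); hu=cv2.convexHull(np.argwhere(l)[:,::-1].astype(np.int32)); M=cv2.moments(hu); ct=(M["m10"]/M["m00"],M["m01"]/M["m00"])
    print(c,"plate",np.round(ct,1),st.tolist(),plane(c,ct,.072).round(4))
    r=cv2.minAreaRect(hu); print(r, [plane(c,q,.072).round(3).tolist() for q in cv2.boxPoints(r)] if c=="top" else "")
    u,v=px[c]["s"]; g=im[v-9:v+10,u-9:u+10].max(2)<130
    ct,st,_=blob(g,(9,9),9); ct=ct+(u-9,v-9); print(c,"mouth",ct.round(1),st.tolist(),plane(c,ct,.072).round(4))
    big=cv2.resize(np.hstack([im[v-30:v+30,u-30:u+30],im[px[c]["green"][1]-30:,px[c]["green"][0]-40:][:60,:80]]),None,fx=5,fy=5); cv2.imwrite(f"pics/b_{c}.png",big)
cv2.imwrite("pics/b.png",np.vstack([cv2.imread("pics/b_top.png"),cv2.imread("pics/b_side.png")]))
E
```

```text
top green [347.5 148. ] [342, 142, 13, 12, 72] [ 0.6001 -0.2027]
top blue [373.2 142.2] [367, 136, 14, 13, 86] [ 0.6167 -0.2691]
top orange [322.1 152.7] [317, 147, 12, 12, 61] [ 0.5865 -0.1371]
top plate [197.7 172.8] [183, 158, 30, 30, 705] [0.5302 0.1835 0.072 ]
((197.81610107421875, 172.7186279296875), (28.478946685791016, 28.709545135498047), 87.79740142822266) [[0.566, 0.224, 0.072], [0.57, 0.149, 0.072], [0.495, 0.143, 0.072], [0.491, 0.217, 0.072]]
top mouth [196.6 173.4] [4, 4, 9, 11, 62] [0.5287 0.1863 0.072 ]
side green [346.4 224.6] [342, 216, 12, 18, 97] [ 0.6004 -0.201 ]
side blue [372.8 238.1] [367, 228, 14, 19, 159] [ 0.6139 -0.27  ]
side orange [322.3 208.7] [318, 205, 11, 8, 26] [ 0.5969 -0.123 ]
side plate [228.  166.5] [210, 157, 37, 20, 349] [0.5294 0.1834 0.072 ]
((228.0, 166.50001525878906), (16.73495864868164, 32.79081726074219), 67.16634368896484) 
side mouth [227.4 166.2] [3, 6, 11, 5, 33] [0.5289 0.1853 0.072 ]
```

View pics/b.png

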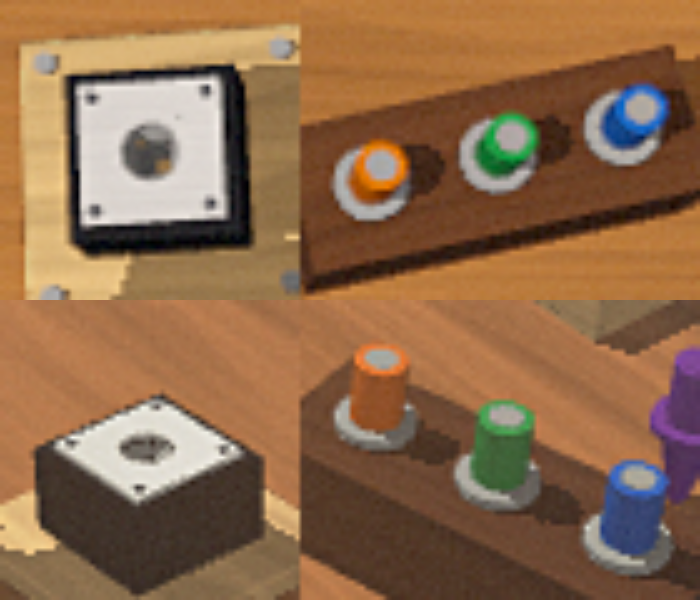

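The crop confirms the mouth is centred in the plate, and both cameras put it at (0.530, 0.1835). I'll refine green using its grey top cap and then work out the first move.

```bash
cat >> h.py <<'E'
from scipy.spatial.transform import Rotation as Ro
def goto(xyz,yaw):
    s=status.sense(); R=Ro.from_euler("xyz",s["orientation"]); T=Ro.from_euler("xyz",[np.pi,0,yaw])
    print("tool",np.round(s["tool_pos"],4),np.round(s["orientation"],3),"F",np.round(s["ft_force"],1),"w",round(float(s["gripper_width"]),3),"t",round(s["time"],2))
    print("offset",(R.inv().apply(np.array(xyz)-s["tool_pos"])).round(4),"dr",(R.inv()*T).as_rotvec().round(3))
E
python3 - <<'E'
from h import *
for c,uv in (("top",(350,146.4)),("side",(348.8,218.8))): print(plane(c,uv,.1).round(4))
goto([.6,-.203,.36],.23)
E
```

```text
[ 0.5999 -0.2056  0.1   ]
[ 0.6035 -0.203   0.1   ]
tool [0.2785 0.5595 0.4046] [-3.142  0.     1.109] F [-0.5 -0.4 -0.2] w 0.998 t 0.5
offset [-0.5394  0.6276  0.0447] dr [0.    0.    0.879]
```

>>> {"name": "send_rows", "arguments": {"increments": [{"dr": [0, 0, 0.18], "offset": [-0.04, 0.046, 0], "fingers": -1}, {"dr": [0, 0, 0.36], "offset": [-0.08, 0.092, 0], "fingers": -1}, {"dr": [0, 0, 0.54], "offset": [-0.12, 0.138, 0], "fingers": -1}, {"dr": [0, 0, 0.72], "offset": [-0.16, 0.184, 0], "fingers": -1}, {"dr": [0, 0, 0.879], "offset": [-0.2, 0.23, 0], "fingers": -1}, {"dr": [0, 0, 0.879], "offset": [-0.24, 0.276, 0], "fingers": -1}, {"dr": [0, 0, 0.879], "offset": [-0.28, 0.322, 0], "fingers": -1}, {"dr": [0, 0, 0.879], "offset": [-0.32, 0.368, 0], "fingers": -1}]}}

```text
time: 1.5
tool_pos: [0.4658, 0.1073, 0.4051]
orientation: [-3.141, -0.001, 0.23]
ft_force: [0.9, 0.3, 0.5]
gripper_width: 1.001
```

```bash
python3 -c "
from h import *
goto([.601,-.203,.36],.23)"
```

```text
tool [0.4658 0.1073 0.4051] [-3.141e+00 -1.000e-03  2.300e-01] F [0.9 0.3 0.5] w 1.001 t 1.5
offset [0.0607 0.333  0.0451] dr [-0.    -0.001  0.   ]
```

>>> {"name": "send_rows", "arguments": {"increments": [{"dr": [0, 0, 0], "offset": [0.0105, 0.057, 0.008], "fingers": -1}, {"dr": [0, 0, 0], "offset": [0.021, 0.114, 0.016], "fingers": -1}, {"dr": [0, 0, 0], "offset": [0.031, 0.171, 0.024], "fingers": -1}, {"dr": [0, 0, 0], "offset": [0.042, 0.228, 0.032], "fingers": -1}, {"dr": [0, 0, 0], "offset": [0.052, 0.285, 0.04], "fingers": -1}, {"dr": [0, 0, 0], "offset": [0.0607, 0.333, 0.0451], "fingers": -1}, {"dr": [0, 0, 0], "offset": [0.0607, 0.333, 0.0451], "fingers": -1}, {"dr": [0, 0, 0], "offset": [0.0607, 0.333, 0.0451], "fingers": -1}]}}

```text
time: 2.5
tool_pos: [0.6009, -0.2025, 0.3597]
orientation: [-3.14, -0.001, 0.231]
ft_force: [-0.4, 1.3, -0.7]
gripper_width: 0.998
```

```bash
python3 -c "
from h import *
goto([.601,-.203,.246],.23)
for c in ('side',):
    im=cams.grab_frame(c); cv2.imwrite('pics/c.png',cv2.resize(im[90:290,250:450],None,fx=3,fy=3))"
```

```text
tool [ 0.6009 -0.2025  0.3597] [-3.14e+00 -1.00e-03  2.31e-01] F [-0.4  1.3 -0.7] w 0.998 t 2.5
offset [-1.000e-04  7.000e-04  1.137e-01] dr [-0.001 -0.001  0.001]
```

View pics/c.png

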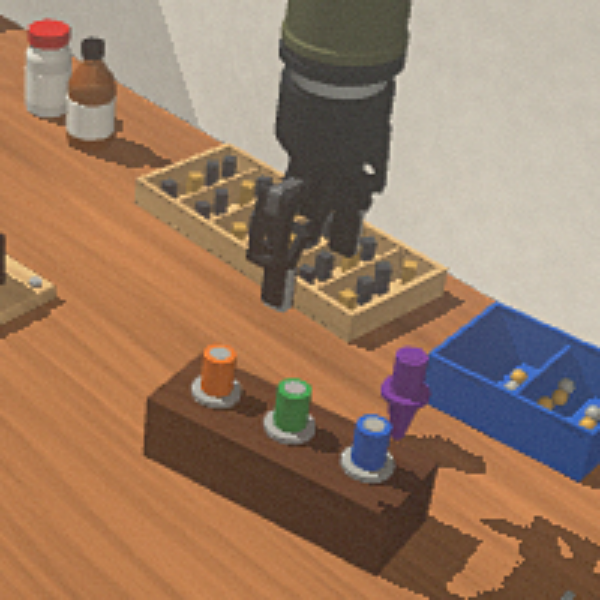

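The gripper hangs above green at crop (310,230), with its fingers across the row. The purple die at (405,390) is clear. Descending to grasp.

>>> {"name": "send_rows", "arguments": {"increments": [{"dr": [0, 0, 0], "offset": [0, 0.0005, 0.04], "fingers": -1}, {"dr": [0, 0, 0], "offset": [0, 0.0005, 0.08], "fingers": -1}, {"dr": [0, 0, 0], "offset": [0, 0.0005, 0.104], "fingers": -1}, {"dr": [0, 0, 0], "offset": [0, 0.0005, 0.114], "fingers": -1}, {"dr": [0, 0, 0], "offset": [0, 0.0005, 0.114], "fingers": -1}, {"dr": [0, 0, 0], "offset": [0, 0.0005, 0.114], "fingers": 0}, {"dr": [0, 0, 0], "offset": [0, 0.0005, 0.114], "fingers": 1}, {"dr": [0, 0, 0], "offset": [0, 0.0005, 0.114], "fingers": 1}]}}

```text
time: 3.55
tool_pos: [0.6013, -0.2021, 0.2467]
orientation: [-3.141, -0.002, 0.232]
ft_force: [-0.0, -0.1, 0.9]
gripper_width: 0.381
```

>>> {"name": "send_rows", "arguments": {"increments": [{"dr": [0, 0, 0], "offset": [0, 0, 0], "fingers": 1}, {"dr": [0, 0, 0], "offset": [0, 0, 0], "fingers": 1}, {"dr": [0, 0, 0], "offset": [0, 0, 0], "fingers": 1}, {"dr": [0, 0, 0], "offset": [0, 0, 0], "fingers": 1}]}}

```text
time: 4.05
tool_pos: [0.6013, -0.2022, 0.2469]
orientation: [-3.141, -0.002, 0.232]
ft_force: [-0.7, -0.6, 5.2]
gripper_width: 0.283
```

```bash
python3 -c "
from h import *
goto([.601,-.203,.36],.23)
im=cams.grab_frame('side'); cv2.imwrite('pics/d.png',cv2.resize(im[150:290,270:430],None,fx=4,fy=4))"
```

```text
tool [ 0.6013 -0.2022  0.2469] [-3.141e+00 -2.000e-03  2.320e-01] F [-0.7 -0.6  5.2] w 0.283 t 4.05
offset [-0.0002  0.0006 -0.1131] dr [-0.001 -0.002  0.002]
```

View pics/d.png

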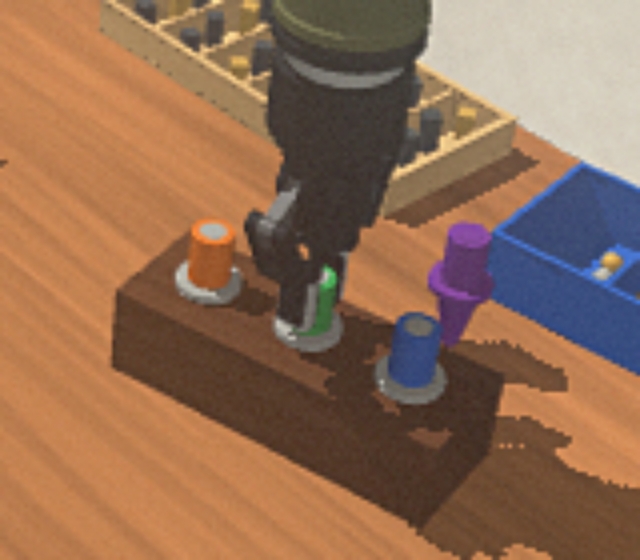

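The fingers hold the green head (crop (325,300), opening 0.283, about 24 mm), and the bystander dies are untouched. Lifting now.

>>> {"name": "send_rows", "arguments": {"increments": [{"dr": [0, 0, 0], "offset": [0, 0, -0.015], "fingers": 1}, {"dr": [0, 0, 0], "offset": [0, 0, -0.04], "fingers": 1}, {"dr": [0, 0, 0], "offset": [0, 0, -0.08], "fingers": 1}, {"dr": [0, 0, 0], "offset": [0, 0, -0.12], "fingers": 1}, {"dr": [0, 0, 0], "offset": [0, 0, -0.12], "fingers": 1}]}}

```text
time: 4.72
tool_pos: [0.6017, -0.2027, 0.3711]
orientation: [3.139, -0.008, 0.232]
ft_force: [-0.1, 0.4, -2.5]
gripper_width: 0.285
```

```bash
python3 -c "
from h import *
goto([.530,.1835,.36],.23)
im=cams.grab_frame('side'); cv2.imwrite('pics/e.png',cv2.resize(im[110:290,270:430],None,fx=3,fy=3))"
```

```text
tool [ 0.6017 -0.2027  0.3711] [ 3.139 -0.008  0.232] F [-0.1  0.4 -2.5] w 0.285 t 4.72
offset [ 0.0188 -0.3924  0.0101] dr [ 0.003 -0.008  0.002]
```

View pics/e.png

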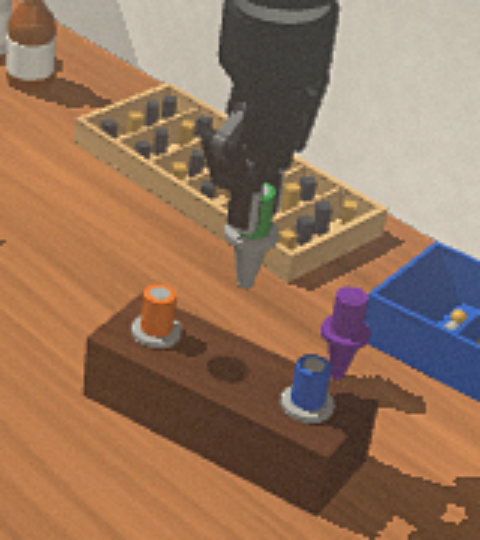

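Green is out, with the shank free at crop (245,265), and the die hangs upright. Carrying it to the black block.

>>> {"name": "send_rows", "arguments": {"increments": [{"dr": [0, 0, 0], "offset": [0.001, -0.03, 0], "fingers": 1}, {"dr": [0.003, -0.008, 0], "offset": [0.004, -0.085, 0], "fingers": 1}, {"dr": [0.003, -0.008, 0], "offset": [0.007, -0.14, 0], "fingers": 1}, {"dr": [0.003, -0.008, 0], "offset": [0.01, -0.2, 0], "fingers": 1}, {"dr": [0.003, -0.008, 0], "offset": [0.013, -0.26, 0], "fingers": 1}, {"dr": [0.003, -0.008, 0], "offset": [0.015, -0.32, 0], "fingers": 1}, {"dr": [0.003, -0.008, 0], "offset": [0.018, -0.37, 0.005], "fingers": 1}, {"dr": [0.003, -0.008, 0], "offset": [0.0188, -0.3924, 0.01], "fingers": 1}]}}

```text
time: 5.78
tool_pos: [0.5278, 0.1876, 0.357]
orientation: [-3.138, 0.006, 0.237]
ft_force: [-0.1, -0.0, -1.4]
gripper_width: 0.282
```

>>> {"name": "send_rows", "arguments": {"increments": [{"dr": [0, 0, 0], "offset": [0, 0, 0.01], "fingers": 1}, {"dr": [0, 0, 0], "offset": [0, 0, 0.02], "fingers": 1}, {"dr": [0, 0, 0], "offset": [0, 0, 0.02], "fingers": 1}]}}

```text
time: 6.15
tool_pos: [0.5278, 0.1858, 0.3357]
orientation: [-3.139, 0.008, 0.234]
ft_force: [-0.4, -0.1, -1.6]
gripper_width: 0.28
```

```bash
python3 -c "
from h import *
goto([.530,.1835,.2705],.23)
ims=[]
for c in ('side','top'):
    im=cams.grab_frame(c); u,v=proj(c,np.array([[.53,.1835,.12]]))[0].astype(int); ims.append(cv2.resize(im[v-45:v+45,u-40:u+40],None,fx=5,fy=5))
cv2.imwrite('pics/f.png',np.hstack(ims))"
```

```text
tool [0.5278 0.1858 0.3357] [-3.139  0.008  0.234] F [-0.4 -0.1 -1.6] w 0.28 t 6.15
offset [0.0022 0.0029 0.0651] dr [-0.002  0.008  0.004]
```

View pics/f.png

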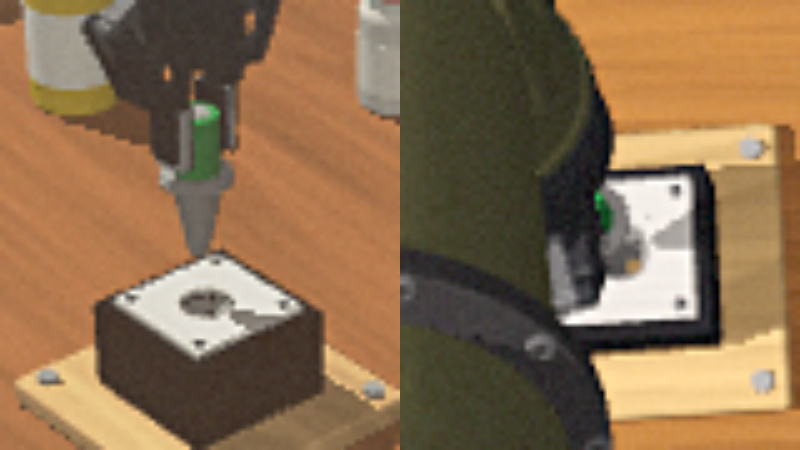

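```bash
python3 -c "
from h import *
u,v=proj('side',np.array([[.53,.1835,.12]]))[0].astype(int)
print('tip',plane('side',(u-40+199/5,v-45+252/5),.1037).round(4),'mouth',plane('side',(u-40+207/5,v-45+302/5),.072).round(4))"
```

```text
tip [0.5281 0.1854 0.1037] mouth [0.5306 0.1829 0.072 ]
```

The tip measures 2 to 3 mm off the mouth centre, which matches the pose error. I'll correct that and descend.

>>> {"name": "send_rows", "arguments": {"increments": [{"dr": [-0.002, 0.008, 0], "offset": [0.0022, 0.0029, 0.01], "fingers": 1}, {"dr": [-0.002, 0.008, 0], "offset": [0.0022, 0.0029, 0.02], "fingers": 1}, {"dr": [-0.002, 0.008, 0], "offset": [0.0022, 0.0029, 0.03], "fingers": 1}, {"dr": [-0.002, 0.008, 0], "offset": [0.0022, 0.0029, 0.037], "fingers": 1}, {"dr": [-0.002, 0.008, 0], "offset": [0.0022, 0.0029, 0.044], "fingers": 1}, {"dr": [-0.002, 0.008, 0], "offset": [0.0022, 0.0029, 0.05], "fingers": 1}, {"dr": [-0.002, 0.008, 0], "offset": [0.0022, 0.0029, 0.055], "fingers": 1}, {"dr": [-0.002, 0.008, 0], "offset": [0.0022, 0.0029, 0.055], "fingers": 1}]}}

```text
time: 7.25
tool_pos: [0.5305, 0.184, 0.2815]
orientation: [-3.141, -0.002, 0.234]
ft_force: [-0.3, 1.0, -1.0]
gripper_width: 0.284
```

```bash
python3 -c "
from h import *
goto([.530,.1835,.2705],.23)"
```

```text
tool [0.5305 0.184  0.2815] [-3.141e+00 -2.000e-03  2.340e-01] F [-0.3  1.  -1. ] w 0.284 t 7.25
offset [-0.0006  0.0004  0.011 ] dr [-0.001 -0.002  0.004]
```

>>> {"name": "send_rows", "arguments": {"increments": [{"dr": [0, 0, 0], "offset": [0, 0, 0.004], "fingers": 1}, {"dr": [0, 0, 0], "offset": [0, 0, 0.008], "fingers": 1}, {"dr": [0, 0, 0], "offset": [0, 0, 0.011], "fingers": 1}, {"dr": [0, 0, 0], "offset": [0, 0, 0.011], "fingers": 1}]}}

```text
time: 7.75
tool_pos: [0.5299, 0.184, 0.27]
orientation: [-3.141, 0.001, 0.234]
ft_force: [-4.5, 0.4, -1.6]
gripper_width: 0.286
```

```bash
python3 -c "
from h import *
goto([.530,.1835,.2705],.23)
im=cams.grab_frame('side'); u,v=proj('side',np.array([[.53,.1835,.09]]))[0].astype(int); cv2.imwrite('pics/g.png',cv2.resize(im[v-45:v+45,u-40:u+40],None,fx=5,fy=5))"
```

```text
tool [0.5299 0.184  0.27  ] [-3.141e+00  1.000e-03  2.340e-01] F [-4.5  0.4 -1.6] w 0.286 t 7.75
offset [ 0.      0.0005 -0.0005] dr [-0.001  0.001  0.004]
```

View pics/g.png

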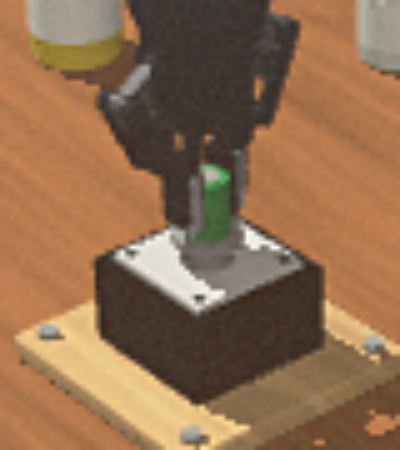

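The die is in the mouth and proud by about 11 mm, with no vertical load. Releasing and rising straight up.

>>> {"name": "send_rows", "arguments": {"increments": [{"dr": [0, 0, 0], "offset": [0, 0, 0], "fingers": 0}, {"dr": [0, 0, 0], "offset": [0, 0, 0], "fingers": -0.5}, {"dr": [0, 0, 0], "offset": [0, 0, 0], "fingers": -1}, {"dr": [0, 0, 0], "offset": [0, 0, 0], "fingers": -1}, {"dr": [0, 0, 0], "offset": [0, 0, 0], "fingers": -1}, {"dr": [0, 0, 0], "offset": [0, 0, -0.02], "fingers": -1}, {"dr": [0, 0, 0], "offset": [0, 0, -0.05], "fingers": -1}, {"dr": [0, 0, 0], "offset": [0, 0, -0.09], "fingers": -1}]}}

```text
time: 8.8
tool_pos: [0.5297, 0.1839, 0.3602]
orientation: [-3.141, 0.002, 0.234]
ft_force: [1.0, -0.3, -0.7]
gripper_width: 0.998
```

>>> {"name": "send_rows", "arguments": {"increments": [{"dr": [0, 0, 0], "offset": [0, 0, -0.02], "fingers": 1}, {"dr": [0, 0, 0], "offset": [0, 0, -0.02], "fingers": 1}, {"dr": [0, 0, 0], "offset": [0, 0, -0.02], "fingers": 1}, {"dr": [0, 0, 0], "offset": [0, 0, -0.02], "fingers": 1}, {"dr": [0, 0, 0], "offset": [0, 0, -0.02], "fingers": 1}, {"dr": [0, 0, 0], "offset": [0, 0, -0.02], "fingers": 1}, {"dr": [0, 0, 0], "offset": [0, 0, -0.02], "fingers": 1}, {"dr": [0, 0, 0], "offset": [0, 0, -0.02], "fingers": 1}]}}

```text
time: 9.8
tool_pos: [0.5298, 0.1839, 0.3802]
orientation: [-3.141, 0.002, 0.234]
ft_force: [-0.4, 0.0, 0.1]
gripper_width: -0.001
```

```bash
cat >> h.py <<'E'
def side(name):
    im=cams.grab_frame('side'); u,v=proj('side',np.array([[.53,.1835,.09]]))[0].astype(int); w=im[v-45:v+45,u-40:u+40]
    cv2.imwrite(name,cv2.resize(w,None,fx=5,fy=5))
    m=cv2.inRange(cv2.cvtColor(w,cv2.COLOR_BGR2HSV),(45,110,50),(80,255,255)); y,x=np.nonzero(m)
    print("green px rows",y.min()+v-45,y.max()+v-45,"cols",x.min()+u-40,x.max()+u-40)
    for z in (.072,.077,.082): q=proj('side',head(.53,.1835,z+.006,z+.04)); print(z,"expected",q.min(0).round(1),q.max(0).round(1))
E
python3 -c "
from h import *
goto([.530,.1835,.305],.23); side('pics/i.png')"
```

```text
tool [0.5298 0.1839 0.3802] [-3.141e+00  2.000e-03  2.340e-01] F [-0.4  0.   0.1] w -0.001 t 9.8
offset [0.0003 0.0004 0.0752] dr [-0.     0.002  0.004]
green px rows 148 162 cols 224 232
0.072 expected [222.9 151.4] [232.8 167.1]
0.077 expected [222.8 149.8] [232.7 165.5]
0.082 expected [222.7 148.2] [232.7 163.9]
```

View pics/i.png

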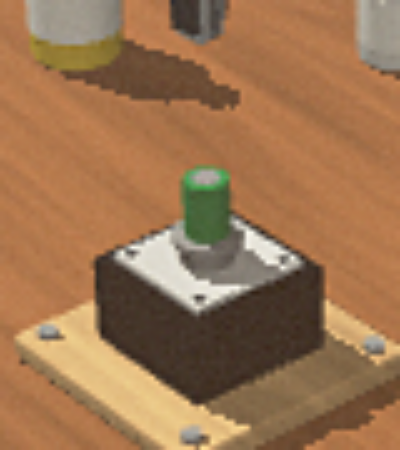

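Released, the die stands upright with its collar about 10 mm proud (head spans rows 148–162, against 148–164 expected at +10 mm). The gripper is closed, so I'll press down gently.

>>> {"name": "send_rows", "arguments": {"increments": [{"dr": [0, 0, 0], "offset": [0, 0, 0.04], "fingers": 1}, {"dr": [0, 0, 0], "offset": [0, 0, 0.07], "fingers": 1}, {"dr": [0, 0, 0], "offset": [0, 0, 0.08], "fingers": 1}, {"dr": [0, 0, 0], "offset": [0, 0, 0.083], "fingers": 1}, {"dr": [0, 0, 0], "offset": [0, 0, 0.0855], "fingers": 1}, {"dr": [0, 0, 0], "offset": [0, 0, 0.088], "fingers": 1}, {"dr": [0, 0, 0], "offset": [0, 0, 0.0885], "fingers": 1}]}}

```text
time: 10.72
tool_pos: [0.5305, 0.1841, 0.2943]
orientation: [-3.14, -0.003, 0.234]
ft_force: [-1.2, -1.1, 14.0]
gripper_width: 0.0
```

>>> {"name": "send_rows", "arguments": {"increments": [{"dr": [0, 0, 0], "offset": [0, 0, 0.003], "fingers": 1}, {"dr": [0, 0, 0], "offset": [0, 0, 0.004], "fingers": 1}, {"dr": [0, 0, 0], "offset": [0, 0, 0.005], "fingers": 1}, {"dr": [0, 0, 0], "offset": [0, 0, 0.006], "fingers": 1}]}}

```text
time: 11.22
tool_pos: [0.5319, 0.1843, 0.2919]
orientation: [-3.14, -0.01, 0.234]
ft_force: [-2.8, -1.3, 19.9]
gripper_width: 0.001
```

>>> {"name": "send_rows", "arguments": {"increments": [{"dr": [0, 0, 0], "offset": [-0.001, 0, 0.004], "fingers": 1}, {"dr": [0, 0, 0], "offset": [-0.001, 0, 0.005], "fingers": 1}, {"dr": [0, 0, 0], "offset": [-0.001, 0, 0.006], "fingers": 1}, {"dr": [0, 0, 0], "offset": [-0.001, 0, 0.007], "fingers": 1}]}}

```text
time: 11.72
tool_pos: [0.5322, 0.1842, 0.2894]
orientation: [-3.138, -0.017, 0.234]
ft_force: [-5.6, -2.4, 29.4]
gripper_width: -0.002
```

```bash
python3 -c "
from h import *
goto([.530,.1835,.285],.23); side('pics/j.png')"
```

```text
tool [0.5322 0.1842 0.2894] [-3.138 -0.017  0.234] F [-5.6 -2.4 29.4] w -0.002 t 11.72
offset [-0.0024  0.0002  0.0043] dr [-0.003 -0.017  0.004]
green px rows 151 164 cols 225 233
0.072 expected [222.9 151.4] [232.8 167.1]
0.077 expected [222.8 149.8] [232.7 165.5]
0.082 expected [222.7 148.2] [232.7 163.9]
```

View pics/j.png

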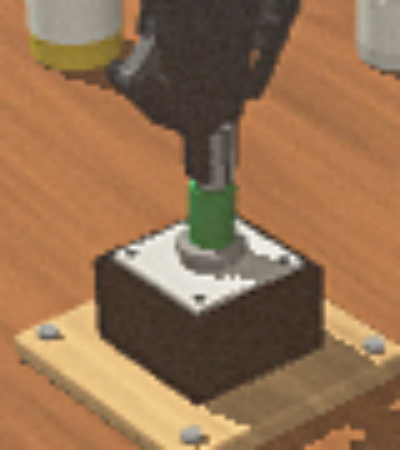

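The die is mostly in, perhaps 4 mm proud, but the tool is yielding sideways (+2 mm in x, with tilt). I'll back off, realign and press again.

>>> {"name": "send_rows", "arguments": {"increments": [{"dr": [0, 0, 0], "offset": [0, 0, -0.01], "fingers": 1}, {"dr": [-0.003, -0.017, 0], "offset": [-0.002, 0, -0.03], "fingers": 1}, {"dr": [-0.003, -0.017, 0], "offset": [-0.002, 0, -0.05], "fingers": 1}, {"dr": [-0.003, -0.017, 0], "offset": [-0.002, 0, -0.05], "fingers": 1}]}}

```text
time: 12.28
tool_pos: [0.53, 0.1834, 0.3412]
orientation: [-3.141, -0.004, 0.234]
ft_force: [0.6, 0.4, -0.2]
gripper_width: -0.004
```

```bash
python3 -c "
from h import *
goto([.530,.1835,.29],.23); side('pics/k.png')"
```

```text
tool [0.53   0.1834 0.3412] [-3.141 -0.004  0.234] F [ 0.6  0.4 -0.2] w -0.004 t 12.28
offset [-0.0002 -0.      0.0512] dr [-0.001 -0.004  0.004]
green px rows 150 164 cols 224 232
0.072 expected [222.9 151.4] [232.8 167.1]
0.077 expected [222.8 149.8] [232.7 165.5]
0.082 expected [222.7 148.2] [232.7 163.9]
```

View pics/k.png

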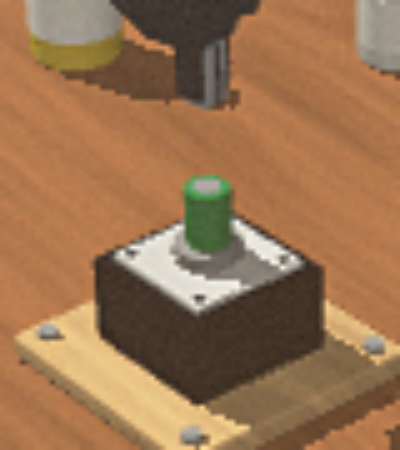

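It is upright and about 4 mm proud. Pressing again, held, with a small sideways pre-compensation.

>>> {"name": "send_rows", "arguments": {"increments": [{"dr": [0, -0.004, 0], "offset": [-0.001, 0, 0.035], "fingers": 1}, {"dr": [0, -0.004, 0], "offset": [-0.001, 0, 0.049], "fingers": 1}, {"dr": [0, -0.008, 0], "offset": [-0.001, 0, 0.054], "fingers": 1}, {"dr": [0, -0.012, 0], "offset": [-0.002, 0, 0.056], "fingers": 1}, {"dr": [0, -0.012, 0], "offset": [-0.002, 0, 0.057], "fingers": 1}, {"dr": [0, -0.012, 0], "offset": [-0.002, 0, 0.057], "fingers": 1}, {"dr": [0, -0.012, 0], "offset": [-0.002, 0, 0.057], "fingers": 1}, {"dr": [0, -0.012, 0], "offset": [-0.002, 0, 0.057], "fingers": 1}]}}

```text
time: 13.32
tool_pos: [0.5286, 0.1831, 0.2856]
orientation: [-3.14, 0.006, 0.233]
ft_force: [-2.9, -1.9, 22.2]
gripper_width: -0.002
```

>>> {"name": "send_rows", "arguments": {"increments": [{"dr": [0, 0, 0], "offset": [0, 0, 0.002], "fingers": 1}, {"dr": [0, 0, 0], "offset": [0, 0, 0.003], "fingers": 1}, {"dr": [0, 0, 0], "offset": [0, 0, 0.003], "fingers": 1}]}}

```text
time: 13.7
tool_pos: [0.5285, 0.1829, 0.2856]
orientation: [-3.14, 0.004, 0.233]
ft_force: [-8.5, -1.8, 30.4]
gripper_width: -0.001
```

>>> {"name": "send_rows", "arguments": {"increments": [{"dr": [0, 0, 0], "offset": [0.001, 0, -0.01], "fingers": 1}, {"dr": [0, 0, 0], "offset": [0.001, 0, -0.03], "fingers": 1}, {"dr": [0, 0, 0], "offset": [0.001, 0, -0.06], "fingers": 1}, {"dr": [0, 0, 0], "offset": [0.001, 0, -0.06], "fingers": 1}]}}

```text
time: 14.2
tool_pos: [0.5305, 0.1832, 0.3475]
orientation: [-3.139, 0.0, 0.233]
ft_force: [-0.4, 0.1, -1.3]
gripper_width: 0.001
```

```bash
python3 -c "
from h import *
goto([.530,.1835,.2856],.23); side('pics/l.png')"
```

```text
tool [0.5305 0.1832 0.3475] [-3.139  0.     0.233] F [-0.4  0.1 -1.3] w 0.001 t 14.2
offset [-0.0004 -0.0003  0.0619] dr [-0.002  0.     0.003]
green px rows 151 165 cols 224 232
0.072 expected [222.9 151.4] [232.8 167.1]
0.077 expected [222.8 149.8] [232.7 165.5]
0.082 expected [222.7 148.2] [232.7 163.9]
```

View pics/l.png

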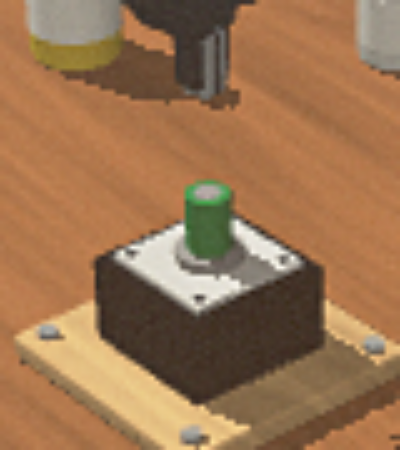

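The collar looks seated, since the head has moved down the expected 3 px. One more centred press should confirm a hard stop.

>>> {"name": "send_rows", "arguments": {"increments": [{"dr": [0, 0, 0], "offset": [-0.001, 0, 0.04], "fingers": 1}, {"dr": [0, 0, 0], "offset": [-0.001, 0, 0.056], "fingers": 1}, {"dr": [0, 0, 0], "offset": [-0.001, 0, 0.061], "fingers": 1}, {"dr": [0, 0, 0], "offset": [-0.001, 0, 0.063], "fingers": 1}, {"dr": [0, 0, 0], "offset": [-0.001, 0, 0.065], "fingers": 1}, {"dr": [0, 0, 0], "offset": [-0.001, 0, 0.066], "fingers": 1}, {"dr": [0, 0, 0], "offset": [-0.001, 0, 0.066], "fingers": 1}]}}

```text
time: 15.12
tool_pos: [0.5274, 0.1824, 0.2852]
orientation: [-3.138, 0.003, 0.233]
ft_force: [-20.0, -5.3, 60.0]
gripper_width: 0.001
```

Force rose to 60 N without the die moving (0.2852), so it's a hard stop and the collar is seated. That was harder than I intended. Retracting.

>>> {"name": "send_rows", "arguments": {"increments": [{"dr": [0, 0, 0], "offset": [0, 0, -0.005], "fingers": 1}, {"dr": [0, 0, 0], "offset": [0, 0, -0.02], "fingers": 1}, {"dr": [0, 0, 0], "offset": [0, 0, -0.06], "fingers": 1}, {"dr": [0, 0, 0], "offset": [0, 0, -0.12], "fingers": 1}, {"dr": [0, 0, 0], "offset": [0, 0, -0.14], "fingers": 1}, {"dr": [0, 0, 0], "offset": [0, 0, -0.14], "fingers": 1}, {"dr": [0, 0, 0], "offset": [0, 0, -0.14], "fingers": 1}]}}

```text
time: 16.0
tool_pos: [0.5277, 0.182, 0.4237]
orientation: [-3.139, 0.005, 0.233]
ft_force: [0.1, -0.8, -0.2]
gripper_width: 0.001
```

```bash
python3 -c "
from h import *
goto([.530,.1835,.2856],.23); side('pics/m.png')
im=cv2.imread('pics/m.png'); f=cams.grab_frame('side'); cv2.imwrite('pics/n.png',np.hstack([im,cv2.resize(f[175:265,290:400],None,fx=3.5,fy=5)]))"
```

```text
tool [0.5277 0.182  0.4237] [-3.139  0.005  0.233] F [ 0.1 -0.8 -0.2] w 0.001 t 16.0
offset [ 0.0034 -0.0005  0.1381] dr [-0.003  0.005  0.003]
green px rows 152 165 cols 224 232
0.072 expected [222.9 151.4] [232.8 167.1]
0.077 expected [222.8 149.8] [232.7 165.5]
0.082 expected [222.7 148.2] [232.7 163.9]
```

The numbers agree: the head top is at row 152, against 151.4 expected when flush. Handing in.

```bash
python3 -c "
from rig import ticket; print(ticket.finish_job())"
```

```text
the job is handed in; nothing more can be done
None
```

The green die is in the black block's socket, seated as far as I can tell, and I handed the job in at 16 s of the 45 s limit. I took it from the middle hole of the rack and let go of it standing upright about 10 mm proud. I then drove it home from above with the closed gripper in three presses.

- **Seated:** on the last press the tool stopped at TCP z = 0.2852, so the head top is about 0.112 m up, where it should be when flush. In the side camera the head's top edge is at row 152, against 151.4 expected when flush. Its bottom edge read row 165 against 167.1, but it read about 2 rows high at every stage.
- **Robot clear:** the closed gripper was raised about 14 cm above the die, with the force reading near zero.
- **Other dies:** I did not touch blue, orange or purple. Blue and orange were standing in the rack in the last picture showing it, taken just after lifting green.

**What went wrong or stayed unchecked:**
- **Misaligned first press:** it drifted about 2 mm sideways and left the die about 4 mm proud, so I backed off and realigned.
- **Too much force:** the final confirming press peaked at 60 N or more through the fingertips. That is under the 120 N wrist limit. It would break the 40 N rule only if the fingertips count as the gripper's body.
- **No final look:** the last picture was refused because I had reached the viewing limit, so the final check rests on numbers only.

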